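# Hang the lift-off door back on the materials cabinet

## Task

The door of the small white materials cabinet has been taken off and stands in the wire sorter with the sample boards. Lift it out and, with it standing open, lower both its hinge knuckles together onto the cabinet's two upright hinge pins until it is fully down - feel for the pins, never force it - then swing it gently shut against its stops. Leave the sample boards and the other things on the table where they are.

Things in the scene. Friction and masses are not known exactly. Their poses are not given: they have to be found in the camera images.
- cabinet: Open white steel cabinet fixed on the table, 150 deep (x) x 200 wide (y) x 232 mm high. Origin: centre of its underside. The open front looks along its own -x (front plane x = -75); the hinges are at the front's -y side. Nominal hinge axis at x -91, y -114 mm, lower shoulder at z +54. Two rubber stops stand 9 mm out of the front at y = +86 for the shut door to rest on.
- pin_low (a point): Nominal place of the lower hinge pin: on its axis, at the shoulder (top of an 18 mm fixed steel knuckle, 18 mm high) on which the door's knuckle comes to rest. Axes as the cabinet's. The pin, 8 mm in diameter with a lightly chamfered tip, stands 20 mm up from here. The real pins stand off this point by up to 5 mm along x and up to 5 mm along y: feel for them.
- pin_high (a point): The same for the upper pin, 120 mm above the lower on one upright axis. Both pins sit on one hand-clamped adjustable leaf, so both are off by the same amount, heights exact, and do not move in use. The upper pin's knuckle ends 82 mm above the lower pin's tip: the door must come in from the side, lifted a little more than 20 mm, not from above.
- door: The loose door, origin at the centre of its underside, z up. Steel panel 14 thick (x) x 190 wide (y) x 212 mm high, 0.25 to 0.45 kg; knuckles on its -y edge. Shut, its axes are parallel to the cabinet's; open by an angle, it is turned by that angle about +z (counter-clockwise from above). It swings freely from 0 to beyond 90 degrees and stays where it is left.
- door_center (a point): Middle of the door panel, 106 mm above its underside; axes as the door's. The top edge, 106 mm above this point, is free and can be pinched across the 14 mm thickness. The outer face (-x) has a slim pull, 21 mm proud, at y = +76 mm, from 24 mm below to 42 mm above this point.
- knuckle_low (a point): Centre of the lower end of the door's lower knuckle, a steel tube 22 mm high, 18 mm outside, with an upright through bore of 10 mm. In the door's frame: x 0, y -110, z +40 mm. On the hung door it rests on the shoulder at the height of pin_low, and the door's underside is 14 mm above the table. Axes as the door's.
- knuckle_high (a point): The same for the upper knuckle, 120 mm above the lower one. Both knuckles meet their pins at the same moment of lowering.
- sorter: Black wire sorter fixed on the table, base 135 (x) x 160 (y) x 6 mm, with six upright wire loops 62 mm high, in its y-z plane. Origin: centre of its underside. Door and boards stand on the base in slots 44 mm apart along x; the door's knuckles point to the sorter's +y. Lifted 65 mm the door clears the loops, lifted 105 mm the boards.
- board_a: White wallpaper sample board, 10 x 150 x 100 mm high, standing loose in a slot of the sorter; origin: centre of its underside. Leave it standing.
- board_b: Second such board in another slot. Leave it standing.
- glue_a: Glue stick, 26 mm diameter, 94 mm high, standing on the table; origin: centre of its underside. Leave it.
- glue_b: Another such glue stick. Leave it.
- scissors: Scissors lying on the table, 150 mm long, 11 mm high. Leave them.
- tape: Roll of paper tape lying on the table, 90 mm diameter, 24 mm high; origin: centre of its underside. Leave it.
- pot: Black pen pot, 72 mm diameter, 100 mm high; origin: centre of its underside. Leave it.
Mind the look-alikes: they are no part of the job. What is shaped like the door but orange is not meant.

How it is judged:
By the outcome, as a careful person would: the job done as asked, in the order asked, and still so for the second after the job is handed in, with the robot touching nothing.
It also fails if it takes over 64 s, if anything falls off the work surface, if the arm or the gripper's body presses on something with over 40 N, if the wrist force passes 120 N, or if a joint passes its speed limit or range.

## Robot

A 6-joint arm with a two-finger parallel gripper is mounted at the origin on the work surface. World frame = base frame: x ahead of the robot, y to its left, z up, the work surface at z = 0. Lengths are in m, angles in rad, forces in N, time in s.
With the tool pointing down it reaches from about 0.375 to 0.925 m from the base axis. Payload 5.7 kg.
Tool frame: the origin (TCP) lies midway between the tips of the shut fingers; the grasp point (between the pads) lies 19 mm behind it (arm.hold_point_z is the z of the grasp point in the tool frame, in m); z points along the fingers, y is the line along which they close (so a half turn about z gives the same grasp; the last joint's range is limited). The gripper opens to 85 mm and grips with 20 to 120 N. Pads are 22 mm wide; open, the fingers measure 114 mm over their backs; the gripper's body (76 mm by 85 mm) begins 54 mm behind the grasp point. The pads swing forward as they close: fully open they stand 13 mm farther back than shut.
Start: joints at [1.032, 0.359, 1.51, -0, 1.272, -0.115], TCP at [0.247, 0.547, 0.231] pointing down, gripper open.
Joint ranges: [-2.97, 2.97], [-1.01, 2.36], [0.21, 2.38], [-0.96, 4.11], [0.2, 2.71], [-2.98, 2.98]. Speed limits (rad/s): [2.39, 2.39, 3.14, 3.14, 3.14, 3.14].

## Interface

Orientations are given as [roll, pitch, yaw] about the fixed x, y, z axes, in that order (R = Rz(yaw) Ry(pitch) Rx(roll)).
In Python, from station import arm, viewer gives the robot as it stands. The module is installed in compiled form; this text tells all that it offers.
- The arm moves only by the tool apply_moves, never from a script. Its argument "commands" is a list of rows, each an object with "dp": the shift along the tool's x, y, z normalised to -1 to 1, where 1 is 30 mm, a list of three; "rot": the turn, a rotation vector about the tool's x, y, z normalised to -1 to 1, where 1 is 0.12 rad, a list of three. A call has 1 to 8 rows; each row shifts and turns the commanded pose from where the row before left it, along the tool's axes as they then stand; what a row does not reach is not made up. A row lasts 1/12 s, in which the tool goes at most 41.7 mm and 7.16 degrees, less where a joint would pass 70% of its speed; a pose out of reach is approached as far as the arm can. A call with a number of a shift or a turn outside -1 to 1 is refused whole. A call with a gripper value outside its range is refused whole. "jaw" is the opening, from 0 (shut) to 1 (fully open), set as the call begins (left out, the last holds). The fingers move at their own pace and stop on an object; "force" is the grip in N (left out, the last holds). Time passes only in rows, so rows that do not move let the fingers close. It gives the time, the measured TCP pose, the force, the opening and the grip force at its end, in the units of the state.
- arm.get_state(): the state, without advancing time (a new reading comes with each control period).
- viewer.camera(name): name is "scene" or "top" or "wrist"; returns a dict with "frame" (384x512x3 uint8, red, green, blue), "z_map" (384x512 float32, m along the optical axis (not along the pixel's ray), 0 where there is no reading), "mtx" (3x3 intrinsics, pixels), "position" and "rotation" of the camera in the world; the wrist camera has in their place "tool_from_camera" (4x4, takes a point from camera to tool coordinates, whose origin is the TCP and whose axes are the flange's). Camera axes: x right, y down, z forward; pixel columns grow to the right and rows downward; lengths in m; the calibration is good to about 2 mm. A picture is of the moment at which its call begins: read the wrist's pose just before it.
- arm.hand_in(): hands the job in; it is judged then, once.
The state is a dict: "t": time; "qpos": joint angles; "joint_velocities": joint speeds; "effort": joint torques, N m; "ee_pos": TCP position; "tool_rot": TCP orientation; "contact_force": force on the tool from outside, world axes, zero at the start; "moment": the same for the moment, N m; "width": finger opening in m; "grasp_force": force on a finger pad.
Only numpy, scipy, OpenCV 4.12 (cv2) and the standard library are available. Lean on these libraries where they do the work, as an engineer would, in place of code of your own. Each camera call takes 0.05 s, during which the arm holds its last target. There are 200 camera calls.

## Working session

There is one attempt and no reset: what is moved stays moved. The work goes in short steps, Python scripts to look and compute and a tool call to move; the robot and the scene stay as the last step left them, time stands still between calls to the robot, and variables do not carry over. Pictures are saved under pics/ and viewed, at most 10 in all, crops included, and the job is handed in when it is done.

Besides the shell and the picture viewer there is one more tool, called as a command line: name --argument value ..., lists and objects as JSON in quotes. apply_moves: Moves the arm, as the interface text tells. Its arguments: {"type":"object","properties":{"commands":{"type":"array"},"jaw":{"type":"number"},"force":{"type":"number"}},"required":["commands"]}

```bash
mkdir -p pics; python3 - <<'E'
from station import arm, viewer
import cv2, numpy as np, pickle
s=arm.get_state(); print(s, arm.hold_point_z)
d={}
for n in ("scene","top"):
    c=viewer.camera(n); d[n]=c
    print(n,c["mtx"].tolist(),c["position"],np.round(c["rotation"],4).tolist())
    cv2.imwrite(f"pics/{n}1.png",c["frame"][:,:,::-1])
pickle.dump(d,open("c1.pkl","wb"))
E
```

```text
{'t': 0.0, 'qpos': array([ 1.03185497e+00,  3.59484745e-01,  1.51146898e+00,  3.22654234e-05,
        1.27251094e+00, -1.15108249e-01]), 'joint_velocities': array([-1.72278620e-03, -6.95742522e-04, -6.54622259e-04, -2.86513656e-05,
        7.43928312e-04,  1.73010450e-04]), 'effort': array([ 5.48824373e-04, -5.27592409e+01, -2.78627121e+01, -1.82212643e-04,
        1.29816009e-02, -9.15386568e-05]), 'ee_pos': array([0.2463922 , 0.54630375, 0.23045175]), 'tool_rot': array([-3.13973657e+00, -2.45627416e-04,  2.71774981e+00]), 'contact_force': array([-0.3263402 ,  0.47628987,  0.55524327]), 'moment': array([ 0.05602114, -0.01759624,  0.02794016]), 'grasp_force': 0.0, 'width': 0.08533343264167949} -0.0187
scene [[421.34693774271585, 0.0, 252.57123978191584], [0.0, 421.34693774271585, 191.4683690546265], [0.0, 0.0, 1.0]] [1.31226657 0.19600967 0.89061755] [-2.2983, -0.0175, 1.7747]
top [[414.48526821295127, 0.0, 251.4010722145094], [0.0, 414.48526821295127, 195.7087028512152], [0.0, 0.0, 1.0]] [0.42757535 0.02255713 1.25135844] [-3.0723, 0.0125, -1.5838]
```

View pics/scene1.png

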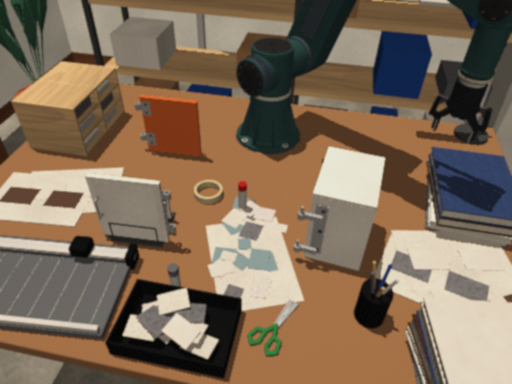

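View pics/top1.png

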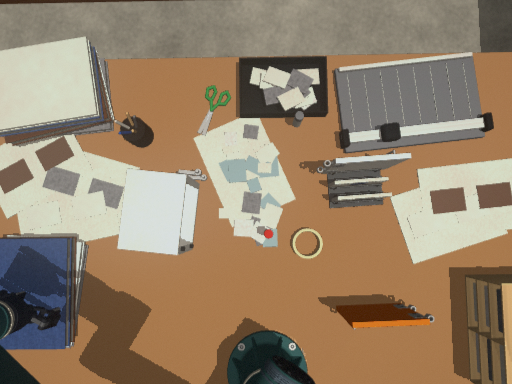

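The scene view shows the grey door at (130,210) in the sorter with its knuckles at (170,215). The cabinet is at (345,205) with hinge pins at (315,230), and the orange decoy is at (170,125). In the top view the door's top edge runs (335,163)–(410,156), its knuckles are at about (328,165), and the cabinet's hinge is at (190,175).

```bash
cat > h.py <<'E'
import numpy as np, cv2
from scipy.spatial.transform import Rotation as R
def rpy(a): return R.from_euler("xyz",a).as_matrix()
def cloud(c,s=None):
    z=c["z_map"]; v,u=np.indices(z.shape); K=c["mtx"]
    p=np.stack([(u-K[0,2])/K[0,0]*z,(v-K[1,2])/K[1,1]*z,z],-1)
    if "position" in c: Rm,t=rpy(c["rotation"]),c["position"]
    else:
        T=c["tool_from_camera"]; Rt=rpy(s["tool_rot"]); Rm=Rt@T[:3,:3]; t=Rt@T[:3,3]+s["ee_pos"]
    w=p@Rm.T+t; w[z<=0]=np.nan; return w
def rect(P):
    (c,wh,a)=cv2.minAreaRect((P[:,:2]*1000).astype(np.float32)); return np.round(c,1),np.round(wh,1),round(a,2)
E
python3 - <<'E'
from h import *; import pickle
d=pickle.load(open("c1.pkl","rb"))
W={n:cloud(d[n]) for n in d}
for n in W:
    w=W[n]; 
    print(n,"cab corner px", w[120 if n=="top" else 200, 300 if n=="top" else 200])
def sel(w,x0,x1,y0,y1,z0,z1):
    with np.errstate(invalid="ignore"):
        m=(w[...,0]>x0)&(w[...,0]<x1)&(w[...,1]>y0)&(w[...,1]<y1)&(w[...,2]>z0)&(w[...,2]<z1)
    return w[m]
def seg(P):
    m=P.mean(0); q=P[:,:2]-m[:2]; _,_,v=np.linalg.svd(q,full_matrices=False); s=q@v[0]
    return np.round(m,4),np.round(v[0],3),round(np.degrees(np.arctan2(v[0][1],v[0][0])),2),np.round([s.min(),s.max()],4)
for n in W:
    P=sel(W[n],.2,.75,.1,.6,.215,.245); print(n,"cab top",len(P),P[:,2].mean() if len(P) else 0,rect(P) if len(P) else 0)
    P=sel(W[n],.3,.75,-.5,-.1,.205,.235); print(n,"door top",len(P)); 
    if len(P): print(seg(P),rect(P),np.percentile(P[:,2],[5,50,95]))
    P=sel(W[n],.3,.75,-.5,-.1,.09,.12); print(n,"mid z",len(P),rect(P) if len(P) else 0)
w=W["top"]
for u,v in [(190,174),(203,174),(190,178),(325,165),(331,158),(331,165),(370,161),(345,163),(405,156),(330,170),(298,118),(268,234),(308,243),(137,131),(365,182),(365,197)]:
    print((u,v),np.round(w[v,u],3))
w=W["scene"]
for u,v in [(306,215),(317,213),(305,247),(316,249),(172,200),(168,196),(170,232)]: print("s",(u,v),np.round(w[v,u],3))
t=d["top"]["frame"][:,:,::-1]; s=d["scene"]["frame"][:,:,::-1]
a=cv2.resize(t[140:215,110:215],None,fx=3.7,fy=3.7,interpolation=2); b=cv2.resize(t[140:215,310:415],None,fx=3.7,fy=3.7,interpolation=2)
e=cv2.resize(s[140:275,290:390],(388,524//2*1),interpolation=2); f=cv2.resize(s[165:250,80:185],(388,262),interpolation=2)
r=np.hstack([a,b]); q=np.hstack([e,f]); q=cv2.resize(q,(r.shape[1],262)); cv2.imwrite("pics/crop1.png",np.vstack([r,q]))
E
```

```text
scene cab corner px [ 0.41628017 -0.13770823  0.01150043]
top cab corner px [nan nan nan]
scene cab top 3391 0.23053287911007625 (array([383.4, 349.2]), array([230.4, 466.4]), 51.49)
scene door top 547
(array([ 0.5958, -0.2676,  0.2144]), array([-0.061,  0.998]), np.float64(93.49), array([-0.0972,  0.0931])) (array([ 594.3, -269.7]), array([ 20.6, 190.3]), 3.58) [0.20604923 0.2160097  0.2189747 ]
scene mid z 630 (array([ 616.9, -202.6]), array([300.5, 147.4]), 62.4)
top cab top 4934 0.23297720360429042 (array([464.7, 281.1]), array([152.2, 200. ]), 83.35)
top door top 470
(array([ 0.59  , -0.2694,  0.2183]), array([ 0.059, -0.998]), np.float64(-86.61), array([-0.0931,  0.0953])) (array([ 590.9, -270.4]), array([ 14.8, 188.3]), 3.58) [0.21132203 0.21890728 0.22221206]
top mid z 587 (array([ 632.5, -242.6]), array([321.9, 184.7]), 23.87)
(190, 174) [0.563 0.196 0.167]
(203, 174) [0.577 0.177 0.051]
(190, 178) [0.551 0.195 0.176]
(325, 165) [ 0.579 -0.156  0.187]
(331, 158) [ 0.626 -0.206  0.002]
(331, 165) [ 0.582 -0.176  0.164]
(370, 161) [ 0.584 -0.267  0.207]
(345, 163) [ 0.58  -0.204  0.207]
(405, 156) [ 0.594 -0.351  0.22 ]
(330, 170) [ 0.579 -0.188  0.081]
(298, 118) [ 0.727 -0.099  0.095]
(268, 234) [nan nan nan]
(308, 243) [ 0.37  -0.131  0.   ]
(137, 131) [0.695 0.356 0.102]
(365, 182) [ 0.542 -0.282  0.094]
(365, 197) [ 0.499 -0.277  0.108]
s (306, 215) [0.575 0.188 0.172]
s (317, 213) [0.562 0.214 0.172]
s (305, 247) [0.569 0.198 0.051]
s (316, 249) [0.573 0.226 0.054]
s (172, 200) [ 0.421 -0.228 -0.003]
s (168, 196) [ 0.59  -0.156  0.178]
s (170, 232) [ 0.594 -0.165  0.049]
```

View pics/crop1.png

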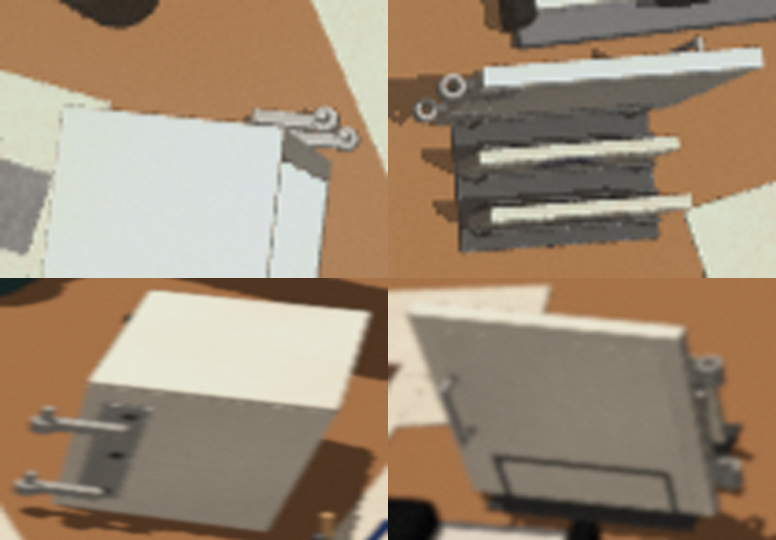

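The crops show the upper and lower pins at crop (327,115) and (347,138), the door's white top edge, its knuckle bores at the +y end, and the pull on the +x face. Door yaw is about −176°, so the cabinet yaw of about 83° means it needs almost no turn to hang open. I'll raise and turn the tool first.

apply_moves --commands '[{"dp": [0,0,-0.6],"rot": [0,0,1]},{"dp": [0,0,-0.6],"rot": [0,0,1]},{"dp": [0,0,-0.6],"rot": [0,0,1]},{"dp": [0,0,-0.6],"rot": [0,0,1]},{"dp": [0,0,-0.6],"rot": [0,0,1]},{"dp": [0,0,-0.6],"rot": [0,0,1]},{"dp": [0,0,-0.6],"rot": [0,0,1]},{"dp": [0,0,-0.6],"rot": [0,0,1]}]' --jaw 1

```text
t: 0.77
ee_pos: [0.2465, 0.5465, 0.3757]
tool_rot: [-3.141, 0.001, 1.752]
contact_force: [-0.4, -0.1, -0.2]
width: 0.0855
grasp_force: 0.0
```

apply_moves --commands '[{"dp": [-1,0.4,0],"rot": [0,0,1]},{"dp": [-1,0.4,0],"rot": [0,0,0]},{"dp": [-1,0.4,0],"rot": [0,0,0]},{"dp": [-1,0.4,0],"rot": [0,0,0]},{"dp": [-1,0.4,0],"rot": [0,0,0]},{"dp": [-1,0.4,0],"rot": [0,0,0]},{"dp": [-1,0.4,0],"rot": [0,0,0]},{"dp": [-1,0.4,0],"rot": [0,0,0]}]'

```text
t: 1.43
ee_pos: [0.362, 0.3141, 0.3749]
tool_rot: [-3.141, 0.0, 1.638]
contact_force: [0.1, -0.4, 0.2]
width: 0.0857
grasp_force: 0.0
```

apply_moves --commands '[{"dp": [-1,0.8,0],"rot": [0,0,0]},{"dp": [-1,0.8,0],"rot": [0,0,0]},{"dp": [-1,0.8,0],"rot": [0,0,0]},{"dp": [-0.6,0.5,0],"rot": [0,0,0]},{"dp": [0,0,0],"rot": [0,0,0]},{"dp": [0,0,0],"rot": [0,0,0]}]'

```text
t: 1.93
ee_pos: [0.4564, 0.2129, 0.3747]
tool_rot: [-3.14, 0.0, 1.635]
contact_force: [-1.5, 0.1, -0.8]
width: 0.0856
grasp_force: 0.0
```

```bash
python3 - <<'E'
from station import arm, viewer
from h import *; import pickle
s=arm.get_state(); c=viewer.camera("wrist"); pickle.dump((s,c),open("w1.pkl","wb"))
print(s["ee_pos"],s["tool_rot"],np.round(c["tool_from_camera"],3),c["mtx"])
cv2.imwrite("pics/w1.png",c["frame"][:,:,::-1])
E
```

```text
[0.45635743 0.21287532 0.37473229] [-3.14020053e+00  9.59028909e-05  1.63496847e+00] [[-0.001 -0.964 -0.267  0.067]
 [ 1.    -0.001  0.    -0.   ]
 [-0.    -0.267  0.964 -0.143]
 [ 0.     0.     0.     1.   ]] [[265.40620675   0.         258.78384846]
 [  0.         265.40620675 189.13421538]
 [  0.           0.           1.        ]]
```

View pics/w1.png

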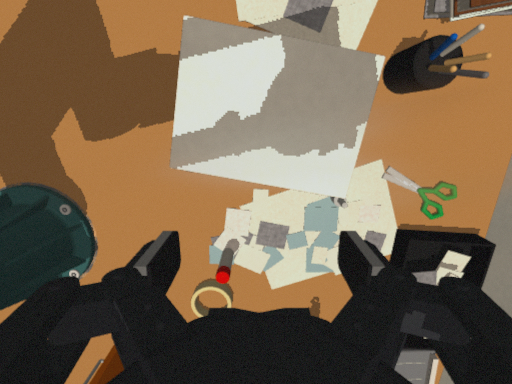

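The wrist view shows the cabinet top at (280,110) and the hinge bracket barely visible at (338,200). I'll move directly above the pins for one good look.

apply_moves --commands '[{"dp": [-0.5,1,0.2],"rot": [0,0,0]},{"dp": [-0.5,1,0.2],"rot": [0,0,0]},{"dp": [-0.5,1,0.3],"rot": [0,0,0]},{"dp": [-0.5,0.7,0.3],"rot": [0,0,0]},{"dp": [0,0,0],"rot": [0,0,0]},{"dp": [0,0,0],"rot": [0,0,0]}]'

```text
t: 2.48
ee_pos: [0.5702, 0.1621, 0.344]
tool_rot: [-3.139, -0.0, 1.638]
contact_force: [-0.5, 0.9, -0.1]
width: 0.0857
grasp_force: 0.0
```

```bash
python3 - <<'E'
from station import arm, viewer
from h import *; import pickle
s=arm.get_state(); c=viewer.camera("wrist"); pickle.dump((s,c),open("w2.pkl","wb"))
w=cloud(c,s); print(s["ee_pos"],s["tool_rot"])
# project nominal pins
T=c["tool_from_camera"];Rt=rpy(s["tool_rot"]);Rm=Rt@T[:3,:3];t=Rt@T[:3,3]+s["ee_pos"]
for p in ([.567,.177,.194],[.567,.177,.174],[.567,.177,.074],[.567,.177,.054]):
    q=c["mtx"]@(Rm.T@(np.array(p)-t)); print(p,np.round(q[:2]/q[2],1))
q=c["mtx"]@(Rm.T@(np.array([.567,.177,.19])-t)); u,v=(q[:2]/q[2]).astype(int)
m=w[max(v-40,0):v+40,u-40:u+40]; print("z-range",u,v)
cr=c["frame"][max(v-40,0):v+40,u-40:u+40,::-1]; cv2.imwrite("pics/w2.png",cv2.resize(cr,None,fx=7,fy=7,interpolation=0))
print("crop origin",u-40,max(v-40,0))
with np.errstate(invalid="ignore"):
  for z0,z1 in((.183,.2),(.165,.182),(.064,.08),(.045,.062)):
    k=(m[...,2]>z0)&(m[...,2]<z1)&(m[...,0]>.54)&(m[...,0]<.6)&(m[...,1]<.2); print(z0,k.sum(),np.round(m[k].mean(0),4) if k.any() else "")
E
```

```text
[0.57020579 0.16209113 0.34401329] [-3.13864627e+00 -1.90627760e-04  1.63794953e+00]
[0.567, 0.177, 0.194] [257.2 164.2]
[0.567, 0.177, 0.174] [257.3 161.2]
[0.567, 0.177, 0.074] [257.8 150.6]
[0.567, 0.177, 0.054] [257.9 149. ]
z-range 257 163
crop origin 217 123
0.183 51 [0.5676 0.1778 0.1929]
0.165 238 [0.5676 0.185  0.1739]
0.064 1 [0.5554 0.1974 0.0794]
0.045 12 [0.5716 0.1792 0.0531]
```

View pics/w2.png

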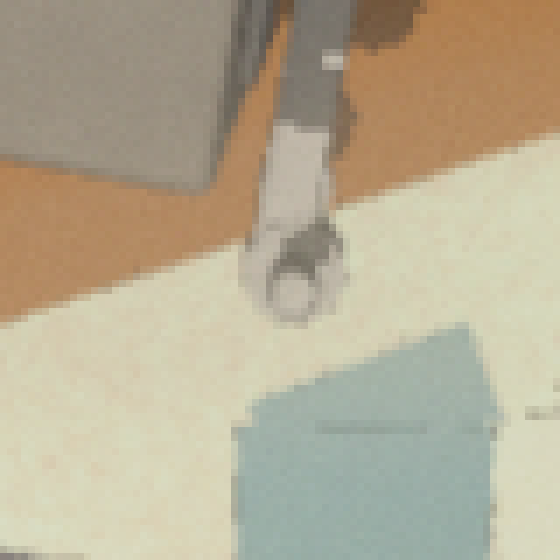

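The picture shows the upper pin tip as a pale disc at crop (291,292), which is pixel (258.6,164.7). That puts it at (0.568, 0.177), and the depth reading agrees. Next, the door.

apply_moves --commands '[{"dp": [-1,0,0],"rot": [0,0,0]},{"dp": [-1,0,0],"rot": [0,0,0]},{"dp": [-1,0,0],"rot": [0,0,0]},{"dp": [-1,0,0],"rot": [0,0,0]},{"dp": [-1,0,0],"rot": [0,0,0]},{"dp": [-1,0,0],"rot": [0,0,0]},{"dp": [-1,0,0],"rot": [0,0,0]},{"dp": [-1,0,0],"rot": [0,0,0]}]'

```text
t: 3.2
ee_pos: [0.586, -0.0773, 0.3464]
tool_rot: [3.141, -0.0, 1.64]
contact_force: [1.0, 0.8, 0.6]
width: 0.0857
grasp_force: 0.0
```

apply_moves --commands '[{"dp": [-1,0,0],"rot": [0,0,0]},{"dp": [-1,0,0],"rot": [0,0,0]},{"dp": [-1,0,0],"rot": [0,0,0]},{"dp": [-1,0,0],"rot": [0,0,0]},{"dp": [-1,0,0],"rot": [0,0,0]},{"dp": [-0.4,-0.2,0],"rot": [0,0,0]},{"dp": [0,0,0],"rot": [0,0,0]},{"dp": [0,0,0],"rot": [0,0,0]}]'

```text
t: 3.87
ee_pos: [0.5912, -0.2386, 0.3459]
tool_rot: [3.141, -0.001, 1.638]
contact_force: [-0.8, 0.3, -0.5]
width: 0.0854
grasp_force: 0.0
```

```bash
python3 - <<'E'
from station import arm, viewer
from h import *; import pickle
s=arm.get_state(); c=viewer.camera("wrist"); pickle.dump((s,c),open("w3.pkl","wb"))
w=cloud(c,s); print(s["ee_pos"],s["tool_rot"])
cv2.imwrite("pics/w3.png",c["frame"][:,:,::-1])
with np.errstate(invalid="ignore"):
  k=(w[...,2]>.212)&(w[...,2]<.224)&(abs(w[...,0]-.59)<.04)&(w[...,1]<-.15)&(w[...,1]>-.38); P=w[k]; print(len(P),np.median(P[:,2]),rect(P))
  for y0 in np.arange(-.26,-.16,.02):
    q=P[(P[:,1]>y0)&(P[:,1]<y0+.02)]; print(round(y0,2),len(q), np.round([q[:,0].min(),q[:,0].max(),q[:,0].mean()],4) if len(q) else "")
  print("edge ymax",P[:,1].max() if len(P) else 0)
  k=(w[...,2]>.13)&(w[...,2]<.21)&(abs(w[...,0]-.585)<.03)&(w[...,1]<-.14)&(w[...,1]>-.175);P=w[k]; print(len(P), np.percentile(P[:,2],[5,50,95]),rect(P))
E
```

```text
[ 0.59120346 -0.23863116  0.34585384] [ 3.14133966e+00 -9.02378826e-04  1.63786332e+00]
2069 0.21833973252544253 (array([ 591.4, -270.7]), array([ 13. , 188.6]), 3.31)
-0.26 234 [0.5832 0.5972 0.5902]
-0.24 246 [0.582  0.5958 0.5888]
-0.22 251 [0.5808 0.5943 0.5874]
-0.2 271 [0.5797 0.5929 0.5864]
-0.18 55 [0.5795 0.5926 0.5861]
edge ymax -0.1761753421367633
183 [0.18647782 0.1882666  0.18936171] (array([ 584.9, -164.1]), array([16.3, 21.8]), 2.87)
```

View pics/w3.png

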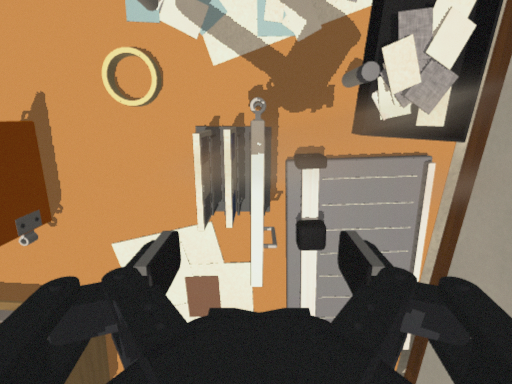

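The wrist view shows the door's top edge running (257,150)–(257,285), its knuckle bore at (258,105) and the pull at (268,237). The edge centre is (0.591, −0.271), z 0.218, at about 3.5°. I'll descend and grip.

apply_moves --commands '[{"dp": [-0.5,0,0.4],"rot": [0,0,0]},{"dp": [-0.55,0,0.8],"rot": [0,0,0]},{"dp": [0,0,0.8],"rot": [0,0,0]},{"dp": [0,0,0.8],"rot": [0,0,0]},{"dp": [0,0,0.8],"rot": [0,0,0]},{"dp": [0,0,0.8],"rot": [0,0,0]},{"dp": [0,0,0.6],"rot": [0,0,0.03]},{"dp": [0,0,0.37],"rot": [0,0,0.03]}]'

```text
t: 4.58
ee_pos: [0.5925, -0.2697, 0.1812]
tool_rot: [-3.138, -0.002, 1.632]
contact_force: [-0.1, -0.1, -0.5]
width: 0.0851
grasp_force: 0.0
```

apply_moves --commands '[{"dp": [0,0,0],"rot": [0,0,0]},{"dp": [0,0,0],"rot": [0,0,0]}]'

```text
t: 4.75
ee_pos: [0.5938, -0.2709, 0.184]
tool_rot: [-3.141, -0.0, 1.632]
contact_force: [0.3, -0.2, 0.4]
width: 0.0853
grasp_force: 0.0
```

apply_moves --commands '[{"dp": [0,-0.08,0],"rot": [0,0,0]},{"dp": [0,0,0],"rot": [0,0,0]},{"dp": [0,0,0],"rot": [0,0,0]},{"dp": [0,0,0],"rot": [0,0,0]},{"dp": [0,0,0],"rot": [0,0,0]},{"dp": [0,0,0],"rot": [0,0,0]},{"dp": [0,0,0],"rot": [0,0,0]},{"dp": [0,0,0],"rot": [0,0,0]}]' --jaw 0 --force 70

```text
t: 5.42
ee_pos: [0.5919, -0.2721, 0.1848]
tool_rot: [3.141, 0.001, 1.631]
contact_force: [0.5, -0.8, 3.8]
width: 0.0128
grasp_force: 69.2
```

apply_moves --commands '[{"dp": [0,0,0],"rot": [0,0,0]},{"dp": [0,0,0],"rot": [0,0,0]},{"dp": [0,0,0],"rot": [0,0,0]},{"dp": [0,0,0],"rot": [0,0,0]}]'

```text
t: 5.75
ee_pos: [0.5918, -0.2721, 0.1848]
tool_rot: [3.141, 0.001, 1.631]
contact_force: [0.4, -1.9, 5.4]
width: 0.0128
grasp_force: 69.5
```

apply_moves --commands '[{"dp": [0,0,-0.2],"rot": [0,0,0]},{"dp": [0,0,-0.4],"rot": [0,0,0]},{"dp": [0,0,-0.6],"rot": [0,0,0]},{"dp": [0,0,-0.6],"rot": [0,0,0]},{"dp": [0,0,-0.6],"rot": [0,0,0]},{"dp": [0,0,-0.6],"rot": [0,0,0]},{"dp": [0,0,-0.5],"rot": [0,0,0]},{"dp": [0,0,-0.2],"rot": [0,0,0]}]'

```text
t: 6.42
ee_pos: [0.5919, -0.2718, 0.2979]
tool_rot: [3.14, 0.001, 1.631]
contact_force: [-0.2, -0.2, -4.6]
width: 0.0131
grasp_force: 68.5
```

apply_moves --commands '[{"dp": [0,0,0],"rot": [0,0,0]},{"dp": [0,0,0],"rot": [0,0,0]},{"dp": [0,0,0],"rot": [0,0,0]}]'

```text
t: 6.67
ee_pos: [0.5905, -0.2712, 0.2937]
tool_rot: [-3.139, -0.002, 1.631]
contact_force: [-0.5, 0.4, -4.0]
width: 0.0131
grasp_force: 68.5
```

```bash
python3 - <<'E'
from station import arm, viewer
from h import *
s=arm.get_state(); c=viewer.camera("wrist"); w=cloud(c,s); e=s["ee_pos"]; print(s)
cv2.imwrite("pics/w4.png",c["frame"][:,:,::-1])
yaw=s["tool_rot"][2]; ex=np.array([np.cos(yaw),np.sin(yaw)]); ey=np.array([np.sin(yaw),-np.cos(yaw)])
r=w-e; X=r[...,:2]@ex; Y=r[...,:2]@ey; Z=r[...,2]
with np.errstate(invalid="ignore"):
  k=(X>.03)&(X<.098)&(abs(Y)<.03)&(Z>.02)&(Z<.06)
  print("top",k.sum()); 
  if k.any(): print(np.median(Z[k]), X[k].min(),X[k].max(), np.polyfit(X[k],Y[k],1), Y[k].min(),Y[k].max())
  k=(X>.098)&(X<.14)&(abs(Y)<.03)&(Z>-.06)&(Z<.03)
  print("kn",k.sum()); 
  if k.any(): print(np.percentile(Z[k],[5,50,95]),X[k].min(),X[k].max(),Y[k].min(),Y[k].max())
E
```

```text
{'t': 6.6667, 'qpos': array([-5.36637220e-01,  3.87895087e-01,  1.30883706e+00, -9.03794645e-05,
        1.44767598e+00, -5.96432367e-01]), 'joint_velocities': array([-0.00053304,  0.00519826,  0.00356885, -0.00176805,  0.00132254,
        0.00033902]), 'effort': array([ 2.06522690e-02, -6.08351755e+01, -3.27347195e+01,  1.47776445e-02,
       -1.37670481e-02, -3.80052384e-06]), 'ee_pos': array([ 0.59054506, -0.27116593,  0.29372821]), 'tool_rot': array([-3.13921291e+00, -1.50725614e-03,  1.63060091e+00]), 'contact_force': array([-0.51145543,  0.37112762, -3.96936153]), 'moment': array([-0.00118557,  0.00260675, -0.01592444]), 'grasp_force': 68.50768089294434, 'width': 0.01309545449699341}
top 5807
0.03354244251246019 0.03001082433307369 0.09603384504414944 [ 0.00237092 -0.00012473] -0.007001611580392633 0.007089918213245234
kn 1115
[-0.01274728  0.00312249  0.00462011] 0.10347401482389654 0.11852136041219404 -0.008980439453871789 0.008737719399430521
```

View pics/w4.png

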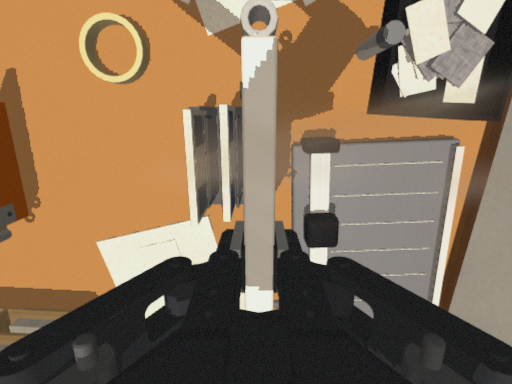

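The door is held straight: bore at tool (0.1105, 0.000), top edge 33.5 mm above the TCP. The picture confirms it, with the knuckle ring at (259,18) in line with the edge. Now I'll carry it beside the pins.

apply_moves --commands '[{"dp": [0.3,-0.1,0],"rot": [0,0,0.3]},{"dp": [0.6,-0.1,0],"rot": [0,0,0.4]},{"dp": [0.8,-0.1,0],"rot": [0,0,0.3]},{"dp": [0.8,-0.2,0],"rot": [0,0,0]},{"dp": [0.8,-0.2,0],"rot": [0,0,0]},{"dp": [0.8,-0.2,0],"rot": [0,0,0]},{"dp": [0.8,-0.2,0],"rot": [0,0,0]},{"dp": [0.8,-0.2,0],"rot": [0,0,0]}]'

```text
t: 7.38
ee_pos: [0.5583, -0.098, 0.294]
tool_rot: [-3.139, -0.0, 1.51]
contact_force: [0.4, -0.3, -3.9]
width: 0.0132
grasp_force: 68.4
```

apply_moves --commands '[{"dp": [0.8,-0.1,0],"rot": [0,0,0]},{"dp": [0.8,-0.1,0.1],"rot": [0,0,0]},{"dp": [0.8,-0.1,0.3],"rot": [0,0,0]},{"dp": [0.5,0,0.5],"rot": [0,0,0]},{"dp": [0,0,0.6],"rot": [0,0,0]},{"dp": [0,0,0.5],"rot": [0,0,0]},{"dp": [0,0,0.3],"rot": [0,0,0]},{"dp": [0,0,0.1],"rot": [0,0,0]}]'

```text
t: 8.05
ee_pos: [0.5539, -0.0117, 0.2208]
tool_rot: [-3.137, -0.0, 1.511]
contact_force: [-1.1, 0.1, -4.1]
width: 0.0126
grasp_force: 68.4
```

apply_moves --commands '[{"dp": [0,0,0],"rot": [0,0,0]},{"dp": [0,0,0],"rot": [0,0,0]},{"dp": [0,0,0],"rot": [0,0,0]}]'

```text
t: 8.3
ee_pos: [0.5563, -0.0123, 0.2241]
tool_rot: [3.14, 0.0, 1.51]
contact_force: [0.3, 0.4, -2.5]
width: 0.0131
grasp_force: 68.4
```

```bash
cat > look.py <<'E'
from station import arm, viewer
from h import *
import sys
s=arm.get_state(); c=viewer.camera("wrist"); w=cloud(c,s); e=s["ee_pos"]
print(e,s["tool_rot"],s["contact_force"],s["moment"])
yaw=s["tool_rot"][2]; ex=np.array([np.cos(yaw),np.sin(yaw)]); ey=np.array([np.sin(yaw),-np.cos(yaw)])
r=w-e; X=r[...,:2]@ex; Y=r[...,:2]@ey; Z=r[...,2]
p=np.array([.568,.1773])-e[:2]; print("pin est in tool mm",1000*p@ex,1000*p@ey,"bore 110.5 0")
with np.errstate(invalid="ignore"):
  k=(X>.03)&(X<.098)&(abs(Y)<.03)&(Z>.02)&(Z<.06)
  if k.any(): print("edge",X[k].max(),np.polyfit(X[k],Y[k],1),np.median(Z[k]))
  k=(X>.118)&(X<.2)&(abs(Y)<.04)&(w[...,2]>.184)&(w[...,2]<.2)
  if k.any(): print("pin",k.sum(),X[k].mean(),X[k].min(),X[k].max(),Y[k].mean(),w[...,2][k].mean())
cv2.imwrite("pics/"+sys.argv[1],cv2.resize(c["frame"][0:130,190:330,::-1],None,fx=4.5,fy=4.5,interpolation=0))
E
python3 look.py w5.png
```

```text
[ 0.55634401 -0.01229604  0.22409816] [3.13993170e+00 2.16320508e-04 1.51011519e+00] [ 0.277706    0.36507454 -2.49349812] [-0.00282373 -0.01311074  0.01048841]
pin est in tool mm 189.9539455110799 0.13669268549856659 bore 110.5 0
edge 0.09622183007093682 [ 0.00208117 -0.00019948] 0.03344711792821409
```

apply_moves --commands '[{"dp": [0.3,0,0],"rot": [0,0,0]},{"dp": [0.5,0,0],"rot": [0,0,0]},{"dp": [0.5,0,0],"rot": [0,0,0]},{"dp": [0.3,0,0],"rot": [0,0,0]},{"dp": [0,0,0],"rot": [0,0,0]},{"dp": [0,0,0],"rot": [0,0,0]},{"dp": [0,0,0],"rot": [0,0,0]}]'

```text
t: 8.93
ee_pos: [0.5585, 0.0357, 0.2234]
tool_rot: [3.141, 0.001, 1.511]
contact_force: [0.4, -0.3, -3.3]
width: 0.0129
grasp_force: 68.5
```

```bash
python3 look.py w6.png
```

```text
[0.55851657 0.03565606 0.22335024] [3.14133624e+00 6.84785440e-04 1.51099782e+00] [ 0.38005741 -0.28354619 -3.27992233] [-0.02600932 -0.00596597  0.01166244]
pin est in tool mm 141.95751847481802 1.0014315397153908 bore 110.5 0
edge 0.09602130297419846 [ 0.00195979 -0.0001513 ] 0.033420458424193
```

View pics/w6.png

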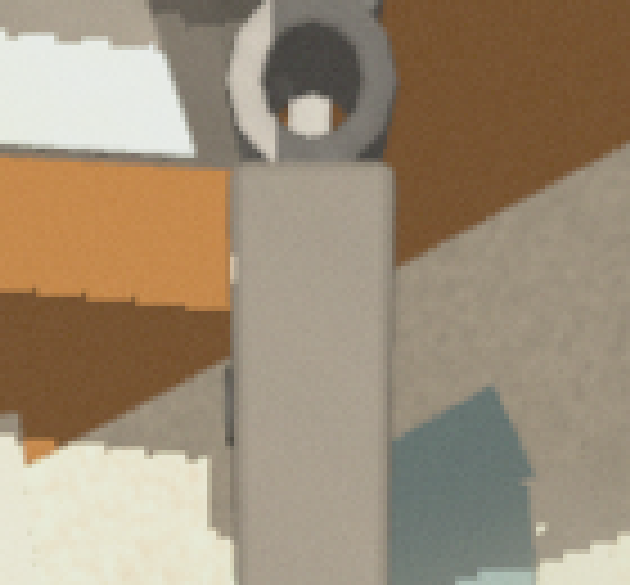

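The ring bore is at crop (313,85), and a pale object shows through it at (312,115). I'll check what that is by depth.

```bash
python3 - <<'E'
from station import arm, viewer
from h import *
s=arm.get_state(); c=viewer.camera("wrist"); w=cloud(c,s); e=s["ee_pos"]
yaw=s["tool_rot"][2]; ex=np.array([np.cos(yaw),np.sin(yaw)]); ey=np.array([np.sin(yaw),-np.cos(yaw)])
r=w-e; X=r[...,:2]@ex*1000; Y=r[...,:2]@ey*1000
for v in range(0,34,2):
    print(v,[(int(X[v,u]),int(Y[v,u]),int(1000*w[v,u,2])) for u in (252,256,259,262,266)])
E
```

```text
0 [(118, -2, 226), (117, -1, 226), (118, 0, 225), (118, 1, 226), (117, 3, 227)]
2 [(117, -2, 227), (117, -1, 226), (117, 0, 227), (117, 1, 227), (117, 3, 227)]
4 [(116, -2, 226), (116, -1, 226), (116, 0, 227), (116, 1, 227), (116, 3, 226)]
6 [(115, -2, 227), (115, -1, 226), (115, 0, 226), (116, 1, 225), (116, 3, 225)]
8 [(115, -3, 225), (116, -1, 222), (116, 0, 221), (115, 1, 224), (115, 3, 226)]
10 [(114, -3, 224), (115, -1, 221), (116, 0, 220), (115, 1, 221), (114, 3, 225)]Traceback (most recent call last):
  File "<stdin>", line 7, in <module>
ValueError: cannot convert float NaN to integer
```

apply_moves --commands '[{"dp": [0.2,0,0],"rot": [0,0,0]},{"dp": [0.3,0,0],"rot": [0,0,0]},{"dp": [0.3,0.02,0],"rot": [0,0,0]},{"dp": [0.25,0,0],"rot": [0,0,0]},{"dp": [0,0,0],"rot": [0,0,0]},{"dp": [0,0,0.1],"rot": [0,0,0]},{"dp": [0,0,0],"rot": [0,0,0]},{"dp": [0,0,0],"rot": [0,0,0]}]'

```text
t: 9.7
ee_pos: [0.5606, 0.0672, 0.2199]
tool_rot: [-3.141, 0.0, 1.511]
contact_force: [0.1, -0.3, -3.7]
width: 0.0135
grasp_force: 68.4
```

apply_moves --commands '[{"dp": [0,0,0],"rot": [0,0,0]},{"dp": [0,0,0],"rot": [0,0,0]}]'

```text
t: 9.87
ee_pos: [0.561, 0.0671, 0.2202]
tool_rot: [-3.142, 0.0, 1.51]
contact_force: [-0.5, 0.2, -3.9]
width: 0.0133
grasp_force: 68.4
```

```bash
python3 look.py w7.png; python3 -c "
import cv2;a=cv2.imread('pics/w7.png');cv2.imwrite('pics/w7b.png',cv2.resize(a[:270,130:500],None,fx=2,fy=2))"
```

```text
[0.56095879 0.06710219 0.22018136] [-3.14154672e+00  2.11948771e-04  1.51027948e+00] [-0.4607384   0.20172787 -3.91866665] [-0.05282626  0.02972523 -0.00365689]
pin est in tool mm 110.4219353408158 0.3635672157303058 bore 110.5 0
edge 0.0962711579727283 [ 0.00162516 -0.00011804] 0.03345829583183593
pin 271 0.12844981108312734 0.12759809882585726 0.13209171901497352 -0.021393360738040035 0.1901650422628906
```

View pics/w7b.png

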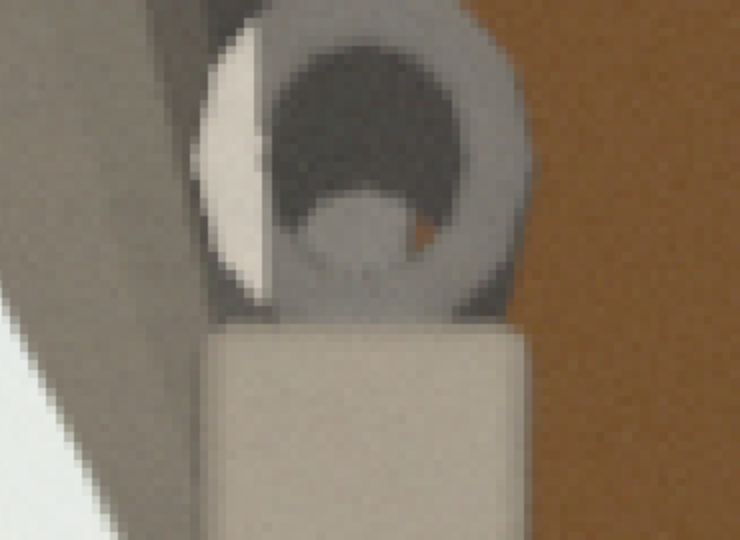

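Looking through the bore (dark, 272–465 × 45–270), the pin tip shows at its lower side with its right edge at x≈412 and a brown gap beyond. So the pin is about 0.8 mm to tool −y of the bore. I'll correct that and lower gently.

apply_moves --commands '[{"dp": [0,-0.027,0],"rot": [0,0,0]},{"dp": [0,0,0.06],"rot": [0,0,0]},{"dp": [0,0,0.06],"rot": [0,0,0]},{"dp": [0,0,0.06],"rot": [0,0,0]},{"dp": [0,0,0.06],"rot": [0,0,0]},{"dp": [0,0,0.06],"rot": [0,0,0]},{"dp": [0,0,0],"rot": [0,0,0]},{"dp": [0,0,0],"rot": [0,0,0]}]'

```text
t: 10.58
ee_pos: [0.5604, 0.0673, 0.2118]
tool_rot: [3.141, 0.0, 1.511]
contact_force: [-0.8, -1.7, 1.6]
width: 0.0132
grasp_force: 69.6
```

```bash
python3 look.py w8.png
```

```text
[0.5604255  0.06730891 0.2117864 ] [3.14086329e+00 1.37211155e-04 1.51061514e+00] [-0.79846851 -1.68629061  1.59580145] [0.19482035 0.35769514 0.04997474]
pin est in tool mm 110.24753423331714 0.9453907089074646 bore 110.5 0
edge 0.09590187118523084 [-0.00113417 -0.00011161] 0.033897145924526195
pin 93 0.1281666806197636 0.1273479273343571 0.12918192544573737 -0.02070165305051002 0.18606971508291478
```

```bash
python3 -c "
import cv2;a=cv2.imread('pics/w8.png');cv2.imwrite('pics/w8b.png',cv2.resize(a[:270,130:500],None,fx=2,fy=2))"
```

```text
(no output)
```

View pics/w8b.png

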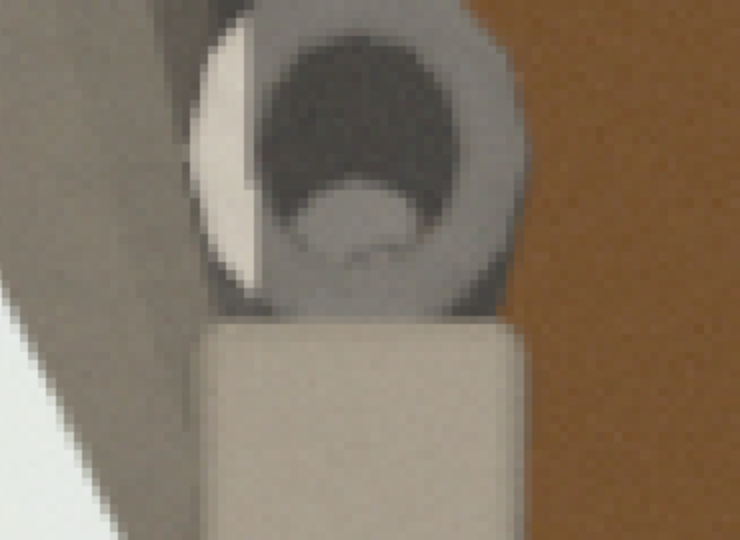

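Laterally the pin now sits centred in the bore, at 298–416 against 262–462. Its far edge is flush with the bore's far rim, so the door needs to go a little farther along tool +x. I'll feel for it at about 5 N of contact.

apply_moves --commands '[{"dp": [0.03,0,0],"rot": [0,0,0]},{"dp": [0,0,0],"rot": [0,0,0]},{"dp": [0,0,0],"rot": [0,0,0]}]'

```text
t: 10.88
ee_pos: [0.5607, 0.068, 0.2118]
tool_rot: [3.14, 0.001, 1.511]
contact_force: [-1.8, -4.9, 5.7]
width: 0.013
grasp_force: 69.9
```

apply_moves --commands '[{"dp": [0.03,0,0],"rot": [0,0,0]},{"dp": [0,0,0],"rot": [0,0,0]},{"dp": [0,0,0],"rot": [0,0,0]}]'

```text
t: 11.13
ee_pos: [0.5609, 0.0689, 0.2118]
tool_rot: [3.14, 0.001, 1.511]
contact_force: [-0.6, -4.5, 6.0]
width: 0.0133
grasp_force: 69.9
```

apply_moves --commands '[{"dp": [0.03,0,0],"rot": [0,0,0]},{"dp": [0,0,0],"rot": [0,0,0]},{"dp": [0,0,0],"rot": [0,0,0]}]'

```text
t: 11.38
ee_pos: [0.5611, 0.0698, 0.2119]
tool_rot: [3.14, 0.001, 1.511]
contact_force: [-1.5, -4.9, 5.7]
width: 0.013
grasp_force: 70.0
```

apply_moves --commands '[{"dp": [0.03,0,0],"rot": [0,0,0]},{"dp": [0,0,0],"rot": [0,0,0]},{"dp": [0,0,0],"rot": [0,0,0]}]'

```text
t: 11.63
ee_pos: [0.5612, 0.0706, 0.2119]
tool_rot: [3.14, 0.001, 1.51]
contact_force: [-1.7, -4.2, 5.8]
width: 0.013
grasp_force: 70.0
```

apply_moves --commands '[{"dp": [0.03,0,0],"rot": [0,0,0]},{"dp": [0,0,0],"rot": [0,0,0]},{"dp": [0,0,0],"rot": [0,0,0]}]'

```text
t: 11.88
ee_pos: [0.5613, 0.071, 0.2122]
tool_rot: [3.139, 0.002, 1.511]
contact_force: [-1.6, -6.4, 7.0]
width: 0.0135
grasp_force: 70.2
```

```bash
python3 look.py w9.png; python3 -c "
import cv2;a=cv2.imread('pics/w9.png');cv2.imwrite('pics/w9b.png',cv2.resize(a[:270,130:500],None,fx=2,fy=2))"
```

```text
[0.56132947 0.07103827 0.21215174] [3.13940651e+00 1.58383082e-03 1.51064638e+00] [-1.64172457 -6.37403557  7.02244361] [-0.56108211  0.33918007  0.04987759]
pin est in tool mm 106.47055353470236 0.2706848770005367 bore 110.5 0
edge 0.09599492518422396 [-0.00015642 -0.0001751 ] 0.033740157414931055
pin 363 0.12451218631531838 0.12362174348410061 0.12736887543880968 -0.02176770452609802 0.19145959589100117
```

View pics/w9b.png

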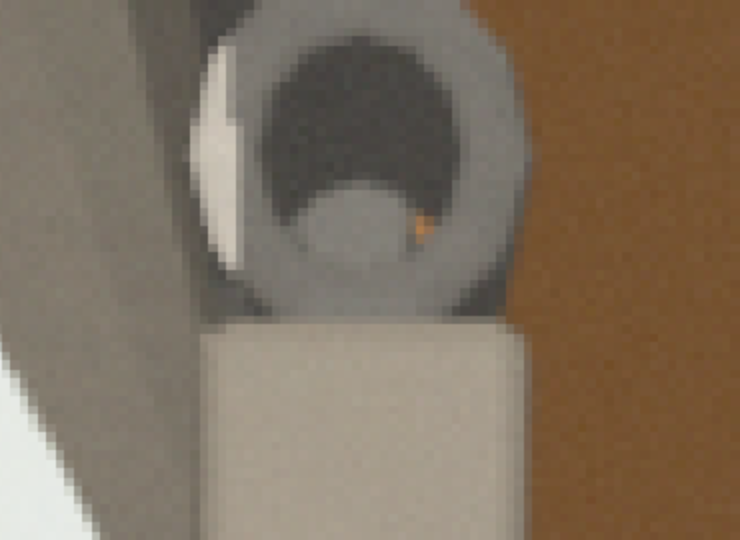

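apply_moves --commands '[{"dp": [0,-0.025,0],"rot": [0,0,0]},{"dp": [0,0,0],"rot": [0,0,0]},{"dp": [0,0,0],"rot": [0,0,0]}]'

```text
t: 12.18
ee_pos: [0.561, 0.0711, 0.2122]
tool_rot: [3.139, 0.001, 1.51]
contact_force: [0.6, -5.6, 7.2]
width: 0.0132
grasp_force: 70.1
```

apply_moves --commands '[{"dp": [0,-0.025,0],"rot": [0,0,0]},{"dp": [0,0,0],"rot": [0,0,0]},{"dp": [0,0,0],"rot": [0,0,0]}]'

```text
t: 12.43
ee_pos: [0.5606, 0.0712, 0.2123]
tool_rot: [3.138, 0.001, 1.51]
contact_force: [0.8, -4.2, 6.6]
width: 0.0131
grasp_force: 70.0
```

I've used up my picture views, so I'll compare the knuckle and pin columns numerically from the scene camera, which sees them along world y.

```bash
cat > band.py <<'E'
from station import arm, viewer
from h import *
import pickle
def bands(c,tag):
    w=cloud(c); K=c["mtx"]; Rm=rpy(c["rotation"]); t=c["position"]
    def proj(p): q=K@(Rm.T@(np.array(p)-t)); return q[:2]/q[2]
    print(tag)
    for nm,z in (("doorH",.205),("pinH",.184),("fixH",.165),("doorL",.085),("pinL",.064),("fixL",.045)):
        u,v=proj([.575,.177,z]); v=int(round(v)); u=int(round(u))
        # along row: intensity + depth-derived x,y
        seg=range(u-9,u+10)
        yy=[]
        for k in seg:
            # ray at row v hitting plane x=.568
            d=Rm@np.array([(k-K[0,2])/K[0,0],(v-K[1,2])/K[1,1],1]); s=(.568-t[0])/d[0]; p=t+s*d; yy.append(int(round(1000*p[1])))
        print(nm,"row",v,"u0",u-9)
        print("  y ",yy); print("  I ",[int(x) for x in c["frame"][v,u-9:u+10].mean(-1)])
        print("  x ",[int(1000*x) if np.isfinite(x) else -1 for x in w[v,u-9:u+10,0]])
if __name__=="__main__":
    c=viewer.camera("scene"); pickle.dump(c,open("s9.pkl","wb")); bands(c,"now")
    bands(pickle.load(open("c1.pkl","rb"))["scene"],"before")
E
python3 band.py
```

```text
now
doorH row 205 u0 294
  y  [157, 159, 161, 164, 166, 169, 171, 173, 176, 178, 180, 183, 185, 187, 190, 192, 194, 197, 199]
  I  [124, 122, 121, 116, 106, 95, 87, 82, 75, 79, 85, 89, 88, 82, 74, 66, 81, 109, 121]
  x  [571, 576, 573, 574, 572, 569, 574, 570, 574, 576, 575, 578, 576, 573, 572, 349, 351, 557, 558]
pinH row 211 u0 293
  y  [156, 158, 161, 163, 166, 168, 170, 173, 175, 177, 180, 182, 185, 187, 189, 192, 194, 197, 199]
  I  [123, 122, 122, 121, 116, 105, 95, 89, 86, 92, 100, 111, 109, 102, 82, 69, 81, 108, 122]
  x  [573, 575, 573, 578, 575, 385, 567, 572, 576, 572, 570, 380, 379, 376, 378, 377, 378, 556, 557]
fixH row 216 u0 292
  y  [155, 157, 160, 162, 165, 167, 169, 172, 174, 177, 179, 182, 184, 186, 189, 191, 194, 196, 198]
  I  [122, 122, 121, 122, 113, 89, 76, 80, 88, 90, 89, 86, 85, 89, 91, 91, 94, 93, 93]
  x  [573, 572, 574, 575, 576, 567, 574, 575, 578, 578, 577, 576, 573, 572, 574, 574, 573, 572, 573]
doorL row 239 u0 289
  y  [154, 156, 159, 161, 164, 167, 169, 172, 174, 177, 179, 182, 184, 187, 190, 192, 195, 197, 200]
  I  [126, 127, 127, 126, 120, 104, 9
[... 2001 characters left out ...]
0, 499, 501, 500, 496, 497, 498, 497, 497, 495, 494, 495, 558, 556]
pinL row 244 u0 288
  y  [153, 155, 158, 160, 163, 166, 168, 171, 173, 176, 179, 181, 184, 186, 189, 191, 194, 196, 199]
  I  [118, 117, 118, 119, 118, 127, 144, 144, 114, 92, 105, 133, 142, 141, 136, 132, 128, 124, 122]
  x  [521, 521, 522, 521, 521, 522, 568, 566, 571, 571, 574, 566, 560, 515, 512, 513, 512, 556, 556]
fixL row 249 u0 288
  y  [154, 157, 159, 162, 165, 167, 170, 172, 175, 178, 180, 183, 185, 188, 191, 193, 196, 198, 201]
  I  [125, 117, 117, 117, 113, 100, 86, 82, 84, 85, 84, 81, 82, 87, 89, 90, 91, 95, 107]
  x  [543, 542, 538, 541, 538, 538, 576, 576, 578, 578, 577, 575, 573, 571, 573, 571, 572, 574, 573]
```

The scene camera puts the pin axis at y≈176.7 mm and the door knuckle at y≈181.4 mm, so I've overshot by about 4.5 mm. What I saw through the bore was the bracket arm, not the pin. I'll lift clear, go back to the first estimate and feel again.

apply_moves --commands '[{"dp": [0,0,-0.1],"rot": [0,0,0]},{"dp": [-0.075,0.015,0],"rot": [0,0,0]},{"dp": [-0.075,0.015,0],"rot": [0,0,0]},{"dp": [0,0,0],"rot": [0,0,0]},{"dp": [0,0,0],"rot": [0,0,0]},{"dp": [0,0,0],"rot": [0,0,0]}]'

```text
t: 12.98
ee_pos: [0.5592, 0.0676, 0.2137]
tool_rot: [-3.141, -0.0, 1.511]
contact_force: [-0.8, -0.4, -3.7]
width: 0.0128
grasp_force: 68.5
```

```bash
python3 look.py w10.png; python3 band.py | head -5; python3 band.py | sed -n 14,17p
```

```text
[0.55916957 0.06762846 0.21372466] [-3.14057885e+00 -1.42144749e-04  1.51054348e+00] [-0.7896341  -0.43866347 -3.72688325] [-0.01930093  0.00911711 -0.03987302]
pin est in tool mm 110.00425790817924 2.2103801689776343 bore 110.5 0
edge 0.09597984947317126 [ 0.00228012 -0.00011402] 0.03348832824832859
pin 159 0.12799148953871187 0.1269551315665208 0.12931894685336484 -0.019656667900130254 0.18734874045627356
now
doorH row 205 u0 294
  y  [157, 159, 161, 164, 166, 169, 171, 173, 176, 178, 180, 183, 185, 187, 190, 192, 194, 197, 199]
  I  [123, 123, 119, 106, 98, 94, 84, 80, 83, 88, 88, 87, 86, 86, 79, 68, 84, 108, 122]
  x  [572, 571, 574, 568, 571, 568, 571, 572, 575, 573, 574, 573, 571, 350, 350, 352, 352, 557, 557]
doorL row 239 u0 289
  y  [154, 156, 159, 161, 164, 167, 169, 172, 174, 177, 179, 182, 184, 187, 190, 192, 195, 197, 200]
  I  [128, 128, 126, 117, 93, 77, 74, 75, 80, 86, 88, 86, 79, 66, 80, 108, 122, 127, 125]
  x  [573, 573, 573, 572, 500, 498, 569, 573, 574, 575, 574, 573, 572, 568, 495, 495, 494, 558, 557]
```

apply_moves --commands '[{"dp": [-0.01,0.07,0],"rot": [0,0,0]},{"dp": [0,0,0],"rot": [0,0,0]},{"dp": [0,0,0.05],"rot": [0,0,0]},{"dp": [0,0,0.05],"rot": [0,0,0]},{"dp": [0,0,0],"rot": [0,0,0]},{"dp": [0,0,0],"rot": [0,0,0]}]'

```text
t: 13.63
ee_pos: [0.5614, 0.067, 0.211]
tool_rot: [-3.141, 0.0, 1.511]
contact_force: [-0.8, -0.2, -3.6]
width: 0.013
grasp_force: 68.5
```

There's no contact below the earlier touch height, so the bores are over the pins. I'll keep lowering gently.

apply_moves --commands '[{"dp": [0,0,0.04],"rot": [0,0,0]},{"dp": [0,0,0.04],"rot": [0,0,0]},{"dp": [0,0,0.04],"rot": [0,0,0]},{"dp": [0,0,0],"rot": [0,0,0]}]'

```text
t: 13.97
ee_pos: [0.5615, 0.067, 0.2073]
tool_rot: [-3.141, 0.0, 1.511]
contact_force: [-0.0, -1.6, -4.2]
width: 0.0133
grasp_force: 68.5
```

apply_moves --commands '[{"dp": [0,0,0.05],"rot": [0,0,0]},{"dp": [0,0,0.05],"rot": [0,0,0]},{"dp": [0,0,0.05],"rot": [0,0,0]},{"dp": [0,0,0],"rot": [0,0,0]}]'

```text
t: 14.3
ee_pos: [0.5615, 0.067, 0.2027]
tool_rot: [-3.141, 0.0, 1.511]
contact_force: [0.3, -1.9, -3.8]
width: 0.0132
grasp_force: 68.5
```

apply_moves --commands '[{"dp": [-0.01,0,0.06],"rot": [0,0,0]},{"dp": [0,0,0.06],"rot": [0,0,0]},{"dp": [0,0,0.06],"rot": [0,0,0]},{"dp": [0,0,0.06],"rot": [0,0,0]},{"dp": [0,0,0.05],"rot": [0,0,0]},{"dp": [0,0,0],"rot": [0,0,0]},{"dp": [0,0,0],"rot": [0,0,0]}]'

```text
t: 14.88
ee_pos: [0.5615, 0.0668, 0.1943]
tool_rot: [-3.141, 0.0, 1.511]
contact_force: [-0.9, 0.7, -3.6]
width: 0.0131
grasp_force: 68.4
```

apply_moves --commands '[{"dp": [0,0,0.03],"rot": [0,0,0]},{"dp": [0,0,0],"rot": [0,0,0]},{"dp": [0,0,0],"rot": [0,0,0]}]'

```text
t: 15.13
ee_pos: [0.5616, 0.0668, 0.1935]
tool_rot: [-3.142, 0.0, 1.511]
contact_force: [-0.4, 0.1, -3.9]
width: 0.0131
grasp_force: 68.4
```

apply_moves --commands '[{"dp": [0,0,0.04],"rot": [0,0,0]},{"dp": [0,0,0],"rot": [0,0,0]},{"dp": [0,0,0],"rot": [0,0,0]}]'

```text
t: 15.38
ee_pos: [0.5618, 0.0666, 0.1926]
tool_rot: [3.141, 0.0, 1.511]
contact_force: [0.7, -0.7, -1.9]
width: 0.0131
grasp_force: 68.9
```

The knuckles met the shoulders at TCP z 0.1926, against 0.1925 expected, so the door is fully down. I'll release it, lift away, and shut the fingers on the outer side.

apply_moves --commands '[{"dp": [0,0,0],"rot": [0,0,0]},{"dp": [0,0,0],"rot": [0,0,0]},{"dp": [0,0,0],"rot": [0,0,0]},{"dp": [0,0,0],"rot": [0,0,0]},{"dp": [0,0,0],"rot": [0,0,0]},{"dp": [0,0,0],"rot": [0,0,0]}]' --jaw 1

```text
t: 15.88
ee_pos: [0.5617, 0.0668, 0.1924]
tool_rot: [3.141, 0.0, 1.511]
contact_force: [-0.3, 0.2, -0.1]
width: 0.0835
grasp_force: 0.0
```

apply_moves --commands '[{"dp": [0,0,-0.2],"rot": [0,0,0]},{"dp": [0,0,-0.4],"rot": [0,0,0]},{"dp": [0,0,-0.6],"rot": [0,0,0]},{"dp": [0,0,-0.6],"rot": [0,0,0]},{"dp": [0,0,-0.5],"rot": [0,0,0]},{"dp": [0,0,-0.3],"rot": [0,0,0]},{"dp": [0,0,0],"rot": [0,0,0]}]'

```text
t: 16.47
ee_pos: [0.563, 0.0668, 0.2728]
tool_rot: [3.137, -0.0, 1.511]
contact_force: [1.6, 0.6, 0.0]
width: 0.0855
grasp_force: 0.0
```

```bash
cat > door.py <<'E'
from station import arm, viewer
from h import *
s=arm.get_state(); e=s["ee_pos"]; yaw=s["tool_rot"][2]; print("tcp",np.round(e,4),"yaw",round(yaw,4),"F",np.round(s["contact_force"],1))
ex=np.array([np.cos(yaw),np.sin(yaw)]); ey=np.array([np.sin(yaw),-np.cos(yaw)])
d=np.array([.568,.177])-e[:2]; print("hinge in tool mm",np.round([d@ex*1000,d@ey*1000],1))
for n in ("top","scene"):
    w=cloud(viewer.camera(n))
    with np.errstate(invalid="ignore"):
        r=np.hypot(w[...,0]-.568,w[...,1]-.177)
        k=(w[...,2]>.217)&(w[...,2]<.2285)&(r<.21)&(r>.03)&~((w[...,1]>.207)|((w[...,1]>.196)&(w[...,0]<.5)&False))
    P=w[k]
    if len(P)<20: print(n,len(P)); continue
    m=P.mean(0); q=P[:,:2]-m[:2]; _,_,v=np.linalg.svd(q,full_matrices=False); t=v[0]*np.sign(-v[0]@(np.array([.568,.177])-m[:2]))
    print(n,len(P),"z",round(np.median(P[:,2]),4),"edge c",np.round(m[:2],4),"open deg",round(np.degrees(np.arctan2(t[1],t[0]))%360-90-83.35,2))
E
python3 door.py
```

```text
tcp [0.563  0.0668 0.2728] yaw 1.5106 F [1.6 0.6 0. ]
hinge in tool mm [110.3  -1.7]
top 176 z 0.2243 edge c [0.5606 0.0589] open deg 93.36
scene 407 z 0.2222 edge c [0.5652 0.0644] open deg 93.53
```

apply_moves --commands '[{"dp": [-0.5,0.4,0],"rot": [0,0,0]},{"dp": [-0.5,0.5,0],"rot": [0,0,0]},{"dp": [-0.5,0.5,0],"rot": [0,0,0]},{"dp": [-0.5,0.3,0],"rot": [0,0,0]},{"dp": [0,0,0],"rot": [0,0,0]},{"dp": [0,0,0],"rot": [0,0,0]}]' --jaw 0 --force 30

```text
t: 17.07
ee_pos: [0.6084, 0.0031, 0.269]
tool_rot: [-3.139, -0.0, 1.509]
contact_force: [0.1, 0.2, 0.1]
width: 0.0122
grasp_force: 0.0
```

apply_moves --commands '[{"dp": [0,0,0.5],"rot": [0,0,0]},{"dp": [0,0,0.6],"rot": [0,0,0]},{"dp": [0,0,0.6],"rot": [0,0,0]},{"dp": [0,0,0.6],"rot": [0,0,0]},{"dp": [0,0,0.6],"rot": [0,0,0]},{"dp": [0,0,0.3],"rot": [0,0,0]},{"dp": [0,0,0],"rot": [0,0,0]},{"dp": [0,0,0],"rot": [0,0,0]}]'

```text
t: 17.73
ee_pos: [0.6082, 0.0043, 0.1741]
tool_rot: [-3.14, -0.0, 1.511]
contact_force: [0.1, 1.4, 0.3]
width: -0.0003
grasp_force: 0.0
```

apply_moves --commands '[{"dp": [0,-0.2,0],"rot": [0,0,0]},{"dp": [0,-0.2,0],"rot": [0,0,0]},{"dp": [0,-0.1,0],"rot": [0,0,0]},{"dp": [0,-0.1,0],"rot": [0,0,0]},{"dp": [0,-0.1,0],"rot": [0,0,0]},{"dp": [0,0,0],"rot": [0,0,0]}]'

```text
t: 18.23
ee_pos: [0.5872, 0.0051, 0.1746]
tool_rot: [-3.142, 0.0, 1.511]
contact_force: [-0.2, 0.0, 0.1]
width: 0.0004
grasp_force: 0.0
```

```bash
python3 door.py
```

```text
tcp [0.5872 0.0051 0.1746] yaw 1.5106 F [-0.2  0.   0.1]
hinge in tool mm [170.4 -29.5]
top 268 z 0.2244 edge c [0.5512 0.0659] open deg 93.12
scene 339 z 0.2228 edge c [0.5638 0.0789] open deg 103.43
```

apply_moves --commands '[{"dp": [0,-0.12,0],"rot": [0,0,0]},{"dp": [0,-0.12,0],"rot": [0,0,0]},{"dp": [-0.02,-0.2,0],"rot": [0,0,0.3]},{"dp": [-0.03,-0.27,0],"rot": [0,0,0.4]},{"dp": [-0.03,-0.27,0],"rot": [0,0,0.4]},{"dp": [-0.03,-0.27,0],"rot": [0,0,0.4]},{"dp": [-0.03,-0.27,0],"rot": [0,0,0.4]},{"dp": [-0.03,-0.27,0],"rot": [0,0,0.4]}]'

```text
t: 19.0
ee_pos: [0.5335, 0.0085, 0.1742]
tool_rot: [-3.141, 0.0, 1.232]
contact_force: [0.5, 0.1, -0.2]
width: 0.0002
grasp_force: 0.0
```

```bash
python3 door.py
```

```text
tcp [0.5335 0.0085 0.1742] yaw 1.2321 F [ 0.5  0.1 -0.2]
hinge in tool mm [170.4 -23.5]
top 259 z 0.2248 edge c [0.5194 0.0763] open deg 73.42
scene 347 z 0.223 edge c [0.5318 0.0776] open deg 86.23
```

The door is following, with very little force. I'll continue the arc.

apply_moves --commands '[{"dp": [-0.03,-0.27,0],"rot": [0,0,0.4]},{"dp": [-0.03,-0.27,0],"rot": [0,0,0.4]},{"dp": [-0.03,-0.27,0],"rot": [0,0,0.4]},{"dp": [-0.03,-0.27,0],"rot": [0,0,0.4]},{"dp": [-0.03,-0.27,0],"rot": [0,0,0.4]},{"dp": [-0.03,-0.27,0],"rot": [0,0,0.4]},{"dp": [-0.03,-0.27,0],"rot": [0,0,0.4]},{"dp": [-0.03,-0.27,0],"rot": [0,0,0.4]}]'

```text
t: 19.77
ee_pos: [0.4746, 0.0334, 0.1744]
tool_rot: [3.141, -0.0, 0.85]
contact_force: [1.3, -0.1, 0.7]
width: 0.0
grasp_force: 0.0
```

apply_moves --commands '[{"dp": [-0.03,-0.27,0],"rot": [0,0,0.4]},{"dp": [-0.03,-0.27,0],"rot": [0,0,0.4]},{"dp": [-0.03,-0.27,0],"rot": [0,0,0.4]},{"dp": [-0.03,-0.27,0],"rot": [0,0,0.4]},{"dp": [-0.03,-0.27,0],"rot": [0,0,0.4]},{"dp": [-0.03,-0.27,0],"rot": [0,0,0.4]},{"dp": [0,0,0],"rot": [0,0,0]}]'

```text
t: 20.35
ee_pos: [0.4372, 0.0666, 0.1742]
tool_rot: [-3.141, 0.001, 0.563]
contact_force: [-0.4, 0.3, -0.4]
width: 0.0001
grasp_force: 0.0
```

```bash
python3 door.py
```

```text
tcp [0.4372 0.0666 0.1742] yaw 0.563 F [-0.4  0.3 -0.4]
hinge in tool mm [169.6 -23.5]
top 87 z 0.2257 edge c [0.5225 0.1574] open deg 66.71
scene 317 z 0.2233 edge c [0.4726 0.1183] open deg 50.71
```

apply_moves --commands '[{"dp": [-0.03,-0.27,0],"rot": [0,0,0.4]},{"dp": [-0.03,-0.27,0],"rot": [0,0,0.4]},{"dp": [-0.03,-0.27,0],"rot": [0,0,0.4]},{"dp": [-0.03,-0.27,0],"rot": [0,0,0.4]},{"dp": [-0.03,-0.27,0],"rot": [0,0,0.4]},{"dp": [-0.03,-0.27,0],"rot": [0,0,0.4]},{"dp": [-0.02,-0.2,0],"rot": [0,0,0.3]},{"dp": [-0.01,-0.14,0],"rot": [0,0,0.2]}]'

```text
t: 21.12
ee_pos: [0.4095, 0.1171, 0.1744]
tool_rot: [3.141, -0.0, 0.215]
contact_force: [0.1, 0.5, 0.1]
width: -0.0001
grasp_force: 0.0
```

apply_moves --commands '[{"dp": [-0.01,-0.14,0],"rot": [0,0,0.2]},{"dp": [-0.01,-0.14,0],"rot": [0,0,0.2]},{"dp": [-0.01,-0.14,0],"rot": [0,0,0.2]},{"dp": [-0.01,-0.14,0],"rot": [0,0,0.2]},{"dp": [0,0,0],"rot": [0,0,0]},{"dp": [0,0,0],"rot": [0,0,0]}]'

```text
t: 21.62
ee_pos: [0.4054, 0.1331, 0.1743]
tool_rot: [3.141, -0.0, 0.121]
contact_force: [-0.2, 0.7, -0.2]
width: 0.0003
grasp_force: 0.0
```

```bash
cat > edge.py <<'E'
from door import *
w=cloud(viewer.camera("top")); f=np.radians(83.35); c=np.array([.4647,.2811]); d=w[...,:2]-c
x=(d@np.array([np.cos(f),np.sin(f)]))*1000; y=(d@np.array([-np.sin(f),np.cos(f)]))*1000
with np.errstate(invalid="ignore"):
  for a in range(-95,100,15):
    k=(y>a)&(y<a+15)&(w[...,2]>.217)&(w[...,2]<.2295)&(x<-78)&(x>-200)
    if k.sum()>3: print("cab y",a+7,"door-edge x mean",round(x[k].mean(),1),k.sum())
E
python3 edge.py
```

```text
tcp [0.4054 0.1331 0.1743] yaw 0.1208 F [-0.2  0.7 -0.2]
hinge in tool mm [166.7 -23.9]
top 192 z 0.2254 edge c [0.4983 0.1759] open deg 10.4
scene 278 z 0.2237 edge c [0.4548 0.162 ] open deg 26.57
cab y -88 door-edge x mean -95.8 34
cab y -73 door-edge x mean -97.6 35
cab y -58 door-edge x mean -100.1 39
cab y -43 door-edge x mean -103.2 34
cab y -28 door-edge x mean -105.1 36
cab y -13 door-edge x mean -106.2 33
```

apply_moves --commands '[{"dp": [0,-0.12,0],"rot": [0,0,0.2]},{"dp": [0,-0.12,0],"rot": [0,0,0.2]},{"dp": [0,-0.12,0],"rot": [0,0,0.2]},{"dp": [0,-0.12,0],"rot": [0,0,0.2]},{"dp": [0,-0.1,0],"rot": [0,0,0.2]},{"dp": [0,0,0],"rot": [0,0,0.2]},{"dp": [0,0,0],"rot": [0,0,0]}]'

```text
t: 22.35
ee_pos: [0.4036, 0.1505, 0.1743]
tool_rot: [3.141, -0.0, -0.026]
contact_force: [-0.1, -0.1, 0.0]
width: -0.0001
grasp_force: 0.0
```

```bash
python3 edge.py
```

```text
tcp [0.4036 0.1505 0.1743] yaw -0.0259 F [-0.1 -0.1  0. ]
hinge in tool mm [163.7 -30.8]
top 182 z 0.2256 edge c [0.4988 0.1826] open deg 3.39
scene 296 z 0.2235 edge c [0.4547 0.1747] open deg 19.54
cab y -88 door-edge x mean -93.6 33
cab y -73 door-edge x mean -93.9 36
cab y -58 door-edge x mean -94.5 34
cab y -43 door-edge x mean -94.9 36
cab y -28 door-edge x mean -95.2 37
cab y -13 door-edge x mean -96.1 33
```

apply_moves --commands '[{"dp": [0,-0.05,0],"rot": [0,0,0.2]},{"dp": [0,-0.05,0],"rot": [0,0,0.2]},{"dp": [0,-0.05,0],"rot": [0,0,0.2]},{"dp": [0,-0.05,0],"rot": [0,0,0.15]},{"dp": [0,0,0],"rot": [0,0,0]},{"dp": [0,0,0],"rot": [0,0,0]}]'

```text
t: 23.0
ee_pos: [0.4039, 0.1566, 0.1743]
tool_rot: [3.141, -0.0, -0.115]
contact_force: [-0.1, -0.8, 0.4]
width: 0.0001
grasp_force: 0.0
```

apply_moves --commands '[{"dp": [0,-0.04,0],"rot": [0,0,0]},{"dp": [0,0,0],"rot": [0,0,0]},{"dp": [0,0,0],"rot": [0,0,0]}]'

```text
t: 23.25
ee_pos: [0.404, 0.1577, 0.1743]
tool_rot: [3.141, 0.0, -0.115]
contact_force: [-0.4, -1.5, 0.5]
width: 0.0001
grasp_force: 0.0
```

```bash
python3 edge.py
```

```text
tcp [0.404  0.1577 0.1743] yaw -0.1151 F [-0.4 -1.5  0.5]
hinge in tool mm [160.7 -38. ]
top 180 z 0.2254 edge c [0.5003 0.1847] open deg -0.16
scene 290 z 0.2235 edge c [0.4531 0.1784] open deg 18.3
cab y -88 door-edge x mean -92.2 33
cab y -73 door-edge x mean -92.6 35
cab y -58 door-edge x mean -92.0 32
cab y -43 door-edge x mean -92.3 37
cab y -28 door-edge x mean -92.1 36
cab y -13 door-edge x mean -91.4 27
```

The door edge is now parallel to the front with light contact. I'll press a touch more to confirm it's on the stops.

apply_moves --commands '[{"dp": [0,-0.03,0],"rot": [0,0,0]},{"dp": [0,0,0],"rot": [0,0,0]},{"dp": [0,0,0],"rot": [0,0,0]}]'

```text
t: 23.65
ee_pos: [0.404, 0.158, 0.1743]
tool_rot: [3.14, 0.0, -0.115]
contact_force: [-0.0, -6.0, 1.3]
width: -0.0
grasp_force: 0.0
```

apply_moves --commands '[{"dp": [0,-0.03,0],"rot": [0,0,0]},{"dp": [0,0,0],"rot": [0,0,0]},{"dp": [0,0,0],"rot": [0,0,0]}]'

```text
t: 23.9
ee_pos: [0.404, 0.1581, 0.1742]
tool_rot: [3.139, 0.0, -0.115]
contact_force: [-0.4, -8.3, 2.5]
width: 0.0001
grasp_force: 0.0
```

It's firmly on the stops at 8 N with no further travel. I'll back away along the normal and rise.

apply_moves --commands '[{"dp": [0,0.1,0],"rot": [0,0,0]},{"dp": [0,0.2,0],"rot": [0,0,0]},{"dp": [0,0.4,0],"rot": [0,0,0]},{"dp": [0,0.5,0],"rot": [0,0,0]},{"dp": [0,0.5,0],"rot": [0,0,0]},{"dp": [0,0,-0.6],"rot": [0,0,0]},{"dp": [0,0,-0.8],"rot": [0,0,0]},{"dp": [0,0,-0.8],"rot": [0,0,0]}]'

```text
t: 24.57
ee_pos: [0.3975, 0.1086, 0.2406]
tool_rot: [-3.142, 0.002, -0.116]
contact_force: [0.5, 1.4, -0.2]
width: 0.0003
grasp_force: 0.0
```

apply_moves --commands '[{"dp": [0,0.5,-0.8],"rot": [0,0,0]},{"dp": [0,0.5,-0.8],"rot": [0,0,0]},{"dp": [0,0.5,0],"rot": [0,0,0]},{"dp": [0,0,0],"rot": [0,0,0]},{"dp": [0,0,0],"rot": [0,0,0]},{"dp": [0,0,0],"rot": [0,0,0]}]'

```text
t: 25.07
ee_pos: [0.3926, 0.0646, 0.2877]
tool_rot: [-3.141, 0.001, -0.116]
contact_force: [0.4, 0.3, -0.8]
width: 0.0003
grasp_force: 0.0
```

```bash
python3 edge.py; python3 - <<'E'
from h import *; import pickle
from station import viewer
a=pickle.load(open("c1.pkl","rb"))["top"]; b=viewer.camera("top")
for n,(u0,u1,v0,v1) in dict(boards=(325,395,172,212),glueA=(258,280,222,248),glueB=(290,306,106,128),sciss=(195,232,82,137),tape=(288,325,225,262),pot=(115,157,112,150)).items():
    d=np.abs(a["frame"][v0:v1,u0:u1].astype(int)-b["frame"][v0:v1,u0:u1]).mean(-1); print(n,"mean diff",round(d.mean(),2),"frac>40",round((d>40).mean(),3))
E
```

```text
tcp [0.3926 0.0646 0.2877] yaw -0.116 F [ 0.4  0.3 -0.8]
hinge in tool mm [ 161.2 -132. ]
top 212 z 0.2251 edge c [0.492  0.1854] open deg 1.06
scene 241 z 0.2228 edge c [0.4572 0.1907] open deg 0.61
cab y -88 door-edge x mean -92.7 39
cab y -73 door-edge x mean -92.7 33
cab y -58 door-edge x mean -92.1 35
cab y -43 door-edge x mean -92.4 35
cab y -28 door-edge x mean -92.7 37
cab y -13 door-edge x mean -91.9 35
cab y 2 door-edge x mean -92.8 25
boards mean diff 6.49 frac>40 0.001
glueA mean diff 68.21 frac>40 0.719
glueB mean diff 6.29 frac>40 0.0
sciss mean diff 8.09 frac>40 0.0
tape mean diff 7.56 frac>40 0.0
pot mean diff 5.98 frac>40 0.0
```

```bash
python3 - <<'E'
from h import *; import pickle
from station import arm,viewer
a=pickle.load(open("c1.pkl","rb"))["scene"]; b=viewer.camera("scene")
for c in (a,b):
    f=c["frame"][170:215,225:262].astype(int); k=(f[...,0]>120)&(f[...,1]<60)&(f[...,2]<60); v,u=np.nonzero(k); print(k.sum(),u.mean()+225 if len(u) else 0,v.mean()+170 if len(v) else 0)
# shut door free-side edge versus front, scene camera, cabinet frame
w=cloud(b); f=np.radians(83.35); d=w[...,:2]-np.array([.4647,.2811])
x=(d@np.array([np.cos(f),np.sin(f)]))*1000; y=(d@np.array([-np.sin(f),np.cos(f)]))*1000
with np.errstate(invalid="ignore"):
  for lo in range(-95,95,30):
    k=(y>lo)&(y<lo+30)&(w[...,2]>.213)&(w[...,2]<.2275)&(x<-75)&(x>-130)
    if k.sum()>3: print(lo+15,round(np.median(x[k]),1),k.sum())
E
```

```text
33 242.03030303030303 184.12121212121212
33 242.03030303030303 184.12121212121212
-80 -90.8 52
-50 -90.2 48
-20 -90.8 43
10 -90.2 41
40 -91.2 39
70 -90.5 38
100 -91.8 4
```

The glue stick hasn't moved, and the door is shut and parallel along its full width.

```bash
python3 -c "
from station import arm
print(arm.hand_in())"
```

```text
the job is handed in; nothing more can be done
None
```

The door is hung fully down on both hinge pins and swung shut against its stops, nothing else measurably moved, and the job is handed in at about 25 s; I viewed 11 pictures, one over the limit of 10.

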